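# Load the angle cleat on the locating pin of the tacking fixture

## Robot

A 7-joint arm with a two-finger parallel gripper is mounted at the origin on the work surface. World frame = base frame: x ahead of the robot, y to its left, z up, the work surface at z = 0. Lengths are in m, angles in rad, forces in N, time in s.
With the tool pointing down it reaches from about 0.4 to 0.85 m from the base axis. Payload 4.5 kg.
Tool frame: the origin (TCP) lies at the very end of the fingers, on their centre line; the grasp point (between the pads) lies 19 mm behind it (r.grip_point_offset is the distance from the TCP to the grasp point, in m); z points along the fingers, y is the line along which they close (so a half turn about z gives the same grasp; the last joint's range is limited). The gripper opens to 88 mm and grips with 3 to 60 N. Pads are 18 mm wide; open, the fingers measure 123 mm over their backs; the gripper's body (75 mm by 187 mm) begins 45 mm behind the grasp point.
Start: joints at [-1.121, 0.689, -0.195, 1.565, 0.157, 0.902, -0.215], TCP at [0.252, 0.572, 0.239] pointing down, gripper open.
Joint ranges: [-3.01, 3.01], [-0.46, 2.08], [-1.47, 1.51], [0.13, 2.56], [-1, 4.14], [0.04, 2.09], [-2.66, 2.66]. Speed limits (rad/s): [2.57, 2.57, 3.14, 3.14, 3.14, 3.14, 3.14].

## Interface

Orientations are given as a unit quaternion [x, y, z, w].
In Python, from plant import r gives the robot as it stands.
- The arm moves only by the tool carry_out, never from a script. Its argument "rows" is a list of rows, each a list of 3 entries, a list of its own where there are three numbers: the shift along the tool's x, y, z in cm, then the turn, a rotation vector about the tool's x, y, z in degrees, then the closure, from 0 (fully open) to 1 (shut). A call has 1 to 12 rows; each row is the pose to reach, as a shift and turn from the pose commanded when the call began, along the tool's axes at that moment; what a row does not reach only later rows make up. A row lasts 1/10 s, in which the tool goes at most 50 mm and 8.59 degrees, less where a joint would pass 70% of its speed; a pose out of reach is approached as far as the arm can. A call with a gripper value outside its range is refused whole. The fingers move at their own pace and stop on an object; "newtons" is the grip in N (left out, the last holds). Time passes only in rows, so rows that repeat a pose let the fingers close. It gives the time, the measured TCP pose, the force, the opening and the grip force at its end, in the units of the state.
- r.get_state(): the state, without advancing time (a new reading comes with each control period).
- r.snapshot(name): name is "scene" or "top" or "wrist"; returns a dict with "image" (480x640x3 uint8, red, green, blue), "fx", "fy", "cx", "cy" (pixels), "pose" (4x4, takes a point from camera to world coordinates). Camera axes: x right, y up, looking along -z (the intrinsics and any distortion apply to the point x, -y, -z); pixel columns grow to the right and rows downward; lengths in m; the calibration is good to about 2 mm. The wrist camera is an equidistant fisheye: a pixel r from the principal point sees the ray r / f radians off the axis. A picture is of the moment at which its call begins. There is no depth.
- r.finish_job(): hands the job in; it is judged then, once.
The state is a dict: "clock": time; "q": joint angles; "qd": joint speeds; "joint_torque": joint torques, N m; "tool_pos": TCP position; "eef_rot": TCP orientation; "contact_force": force on the tool from outside, world axes, zero at the start; "moment": the same for the moment, N m; "opening": opening from 0.0 (shut) to 1.0 (fully open); "finger_force": force on a finger pad.
Only numpy, scipy, OpenCV 4.12 (cv2) and the standard library are available. Lean on these libraries where they do the work, as an engineer would, in place of code of your own. Each camera call takes 0.05 s, during which the arm holds its last target. There are 200 camera calls.

## Task

Load the steel angle cleat into the tack-welding fixture: its free long edge (not the upright web) goes to the stop bar and the hole in its base over the locating pin; the pin is easiest found by nudging the cleat along the bar until it drops on. Leave it fully home, base flat down on the fixture plate and the free edge snug and square against the stop bar, ready to weld, and leave the other things on the bench where they are.

Things in the scene. Friction and masses are not known exactly. Their poses are not given: they have to be found in the camera images.
- cleat: The part: L-section angle cleat of bare 8 mm steel plate, 0.57 to 0.77 kg, lying base down. Base 60 mm (own x) by 100 mm (own y), 8 mm thick; upright web, 8 mm thick, along the whole 100 mm edge at own -x (x = -30 to -22 mm), its top 55 mm above the underside. Origin: centre of the base's underside; x points from the web to the free long edge, z up.
- web_top (a point): Middle of the web's top edge on the cleat (own x = -26, z = 55 mm from the cleat's origin), where it is best grasped from above across its 8 mm (along the cleat's x). The web has an 11 mm bolt hole 33 mm to either side, 27.5 mm above the underside. Axes as the cleat's.
- cleat_hole (a point): Lower mouth of the 16 mm hole that goes straight through the cleat's base (own x = +4 mm, y = 0). Axes as the cleat's.
- toe (a point): Middle of the lower rim of the cleat's free long edge: 30 mm from its origin along its x, 26 mm from the hole's axis. Axes as the cleat's.
- fixture: The tacking fixture, fixed to the bench: aluminium plate 130 mm (own x) by 240 mm (own y), 12 mm thick, lying flat. Origin: centre of its underside, on the bench; x points to the stop bar, y runs along the bar and the slot. The cleat goes in with its x along the fixture's x.
- stop_face (a point): On the fixture, where the stop bar's working face meets the plate, mid-length (fixture x = +27.3, y = 0, z = 12 mm). The bar, dark steel, is 20 mm wide, 20 mm high above the plate, 200 mm long; its face is upright and looks to the fixture's -x. Axes as the fixture's.
- slot_mid (a point): Middle of the slot (14 mm wide, 70 mm long, along y) on the fixture plate's top face. A steel locating pin is clamped in it: 12 mm thick, 10 mm high above the plate, top 2.5 mm tapered to a 9 mm flat. It stands on the slot's middle line, but anywhere up to 22 mm either way along y: not measured. When the cleat touches the bar its hole is 1.3 mm nearer the bar than the pin, with 2 mm play.
- clamp_square: Bystander: blue painted clamping square, a 120 x 28 x 16 mm foot with a 106 mm high upright at one end. Origin: centre of its underside.
- wire_brush: Bystander: wooden wire brush 250 mm long, 34 mm high, lying on its bristles. Origin: on the bench under the brush, near its middle.
- bolt_bin: Bystander: grey open bin of bolts, 100 x 150 x 45 mm. Origin: centre of its underside.
- hammer: Bystander: hammer about 260 mm long, lying on the bench. Origin: on the bench under the handle, near its middle.
There are look-alikes about, which are no part of the job. Of the things that look like the cleat, take the one that is farthest from the robot's base at the start.

How it is judged:
At the end, for the whole second after the job is handed in: The cleat rests flat on the fixture plate (underside within 1.8 mm, tilt under 0.03 rad), its middle within 25 mm of the slot's middle, so the pin is in its hole; its free long edge is within 2 mm of the stop bar's face and square to it within 0.035 rad (z of cleat in the frame of fixture between 0.0105 and 0.0138 m and angle between cleat's own z axis and vertical below 0.03 rad and x of toe in the frame of fixture between 0.0253 and 0.0288 m and angle between the x axis of cleat and the x axis of fixture, either way round below 0.035 rad and y of cleat in the frame of fixture between -0.025 and 0.025 m and linear speed of cleat below 0.01 m/s); the robot touches nothing.
It fails at once if a bystander (clamping square, wire brush, bolt bin or hammer) is pushed more than 20 mm from its place (distance of any of clamp_square, wire_brush, bolt_bin, hammer from where it was at the start of the episode above 0.02 m).
It also fails if it takes over 72 s, if anything falls off the work surface, if the arm or the gripper's body presses on something with over 40 N, if the wrist force passes 120 N, or if a joint passes its speed limit or range.

## Working session

There is one attempt and no reset: what is moved stays moved. The work goes in short steps, Python scripts to look and compute and a tool call to move; the robot and the scene stay as the last step left them, time stands still between calls to the robot, and variables do not carry over. Pictures are saved under pics/ and viewed, at most 10 in all, crops included, and the job is handed in when it is done.

Besides the shell and the picture viewer there is one more tool, called after "Call:" in YAML: its name, and indented under it one key for each argument. carry_out: Moves the arm, as the interface text tells. Its arguments: {"type":"object","properties":{"rows":{"type":"array"},"newtons":{"type":"number"}},"required":["rows"]}

```bash
mkdir -p pics
cat > h.py <<'E'
import numpy as np, cv2
from plant import r
from scipy.spatial.transform import Rotation as R
def snap(n,f):
    s=r.snapshot(n); cv2.imwrite(f'pics/{f}.png',s['image'][:,:,::-1]); np.savez(f'pics/{f}.npz',**{k:s[k] for k in('fx','fy','cx','cy','pose')}); return s
def px2w(f,u,v,z):
    s=np.load(f'pics/{f}.npz'); a=(u-s['cx'])/s['fx']; b=(v-s['cy'])/s['fy']
    if f.startswith('w'):
        t=np.hypot(a,b); k=np.sin(t)/max(t,1e-9); d=np.array([a*k,-b*k,-np.cos(t)])
    else: d=np.array([a,-b,-1.])
    P=s['pose']; d=P[:3,:3]@d; o=P[:3,3]; return o+d*(z-o[2])/d[2]
def totool(p):
    st=r.get_state(); return R.from_quat(st['eef_rot']).inv().apply(np.array(p)-st['tool_pos'])*100
E
python3 - <<'E'
from h import *
for n,f in(('top','t1'),('scene','s1')): 
    s=snap(n,f); print({k:s[k] for k in('fx','fy','cx','cy','pose')})
st=r.get_state(); print(st)
E
```

```text
{'fx': 594.2005788791514, 'fy': 594.2005788791514, 'cx': 319.3125741055812, 'cy': 243.3809178748911, 'pose': array([[-1.46243706e-02,  9.93129223e-01, -1.16105446e-01,
         3.65476585e-01],
       [-9.99892076e-01, -1.43627064e-02,  3.09002604e-03,
        -2.57334555e-02],
       [ 1.40120673e-03,  1.16138105e-01,  9.93232086e-01,
         1.71417774e+00],
       [ 0.00000000e+00,  0.00000000e+00,  0.00000000e+00,
         1.00000000e+00]])}
{'fx': 480.1867796479824, 'fy': 480.1867796479824, 'cx': 318.26427755349494, 'cy': 237.27016751543925, 'pose': array([[-0.34734173, -0.73383477,  0.58381525,  1.37568943],
       [ 0.93757777, -0.28329923,  0.20171631,  0.25750808],
       [ 0.01736797,  0.6174367 ,  0.78642881,  1.17921834],
       [ 0.        ,  0.        ,  0.        ,  1.        ]])}
{'clock': 0.1, 'q': array([-1.1212232 ,  0.68987114, -0.19450263,  1.56618439,  0.15733631,
        0.90250865, -0.21507773]), 'qd': array([-0.00065395, -0.0015739 , -0.00168083, -0.00376734,  0.00066369,
       -0.00055789, -0.00078645]), 'joint_torque': array([-3.35092664e-03, -5.28498173e+01, -1.27163831e+00, -1.53838885e+01,
       -5.25186025e-02,  1.90121318e-03,  4.45481339e-05]), 'tool_pos': array([0.2522752 , 0.57123629, 0.23802271]), 'eef_rot': array([ 2.06343056e-01,  9.78479392e-01, -7.84821805e-04, -8.56237558e-05]), 'contact_force': array([ 0.61253945,  1.30411253, -0.32584562]), 'moment': array([-0.00305186, -0.01761495,  0.00264697]), 'finger_force': 0.0, 'opening': 1.0012888641863478}
```

View pics/t1.png

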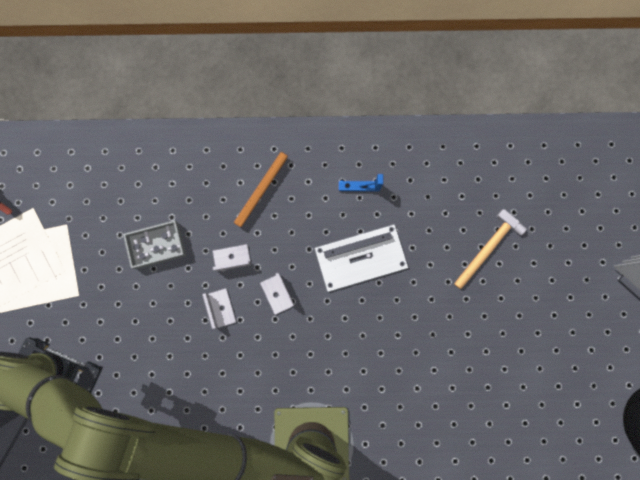

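View pics/s1.png

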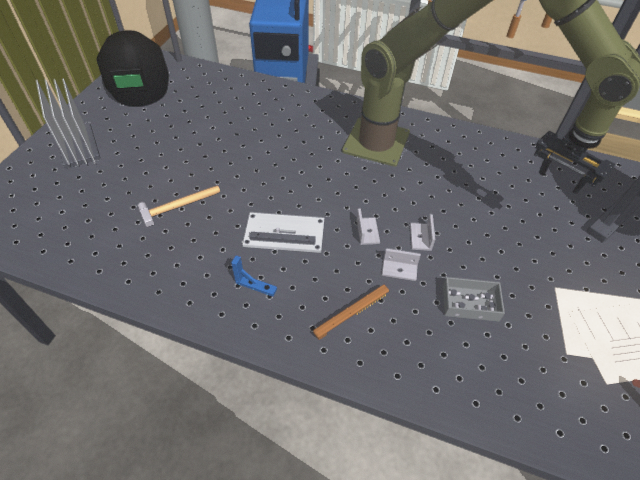

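The top view shows three cleat-like parts at about (231,257), (276,294) and (219,309). The first is farthest from the base, and its web is on the robot side. The fixture is at (361,257) with its bar on the far side. I'll enlarge that area.

Run:
```python
from h import *
i=cv2.imread('pics/t1.png')
a=cv2.resize(i[235:280,200:260],None,fx=6.5,fy=6.5,interpolation=cv2.INTER_CUBIC)
b=cv2.resize(i[222:296,310:412],None,fx=7,fy=7,interpolation=cv2.INTER_CUBIC)
c=np.zeros((600,800,3),np.uint8)
b=cv2.resize(i[222:296,312:412],None,fx=5,fy=5,interpolation=cv2.INTER_CUBIC)
a=cv2.resize(i[235:275,205:255],None,fx=5,fy=5,interpolation=cv2.INTER_CUBIC)
c[:370,:500]=b; c[:200,520:770]=a; cv2.imwrite('pics/crop1.png',c)
```

```text
(no output)
```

View pics/crop1.png

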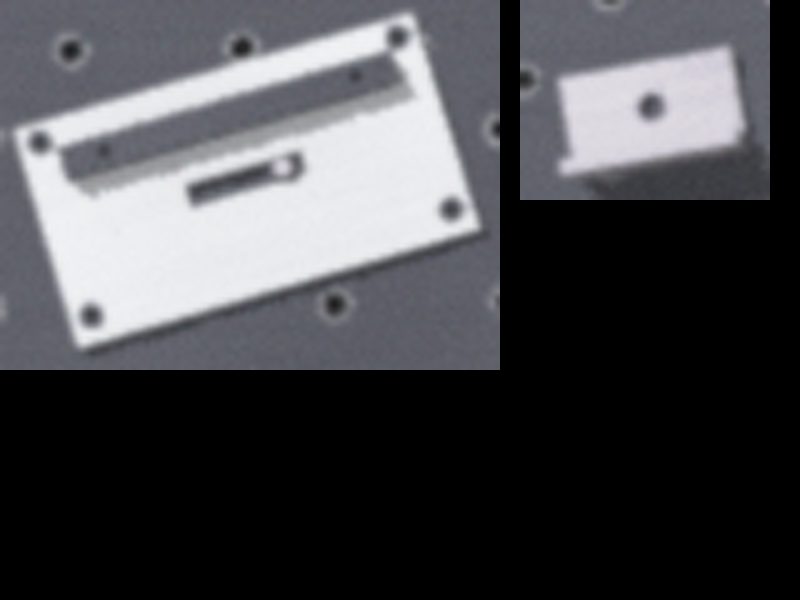

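The crop gives the fixture corners (15,128), (415,12), (483,230), (78,350), the pin at (282,167), the cleat's free-edge corners (558,78), (732,47) and its hole at (652,107).

```bash
cat >> h.py <<'E'
def ob(yaw,xt): # tool-down orientation
    pass
E
python3 - <<'E'
from h import *
c=lambda x,y,z,ox=0,u0=312,v0=222: px2w('t1',(x-ox+.5)/5-.5+u0,(y+.5)/5-.5+v0,z)
TL,TR,BR,BL=[c(*p,.012) for p in((15,128),(415,12),(483,230),(78,350))]
print(TL,TR,BR,BL); o=(TL+TR+BR+BL)/4
dx=(TL+TR-BL-BR)/2; dy=(TL+BL-TR-BR)/2
fy=np.arctan2(-dy[0],dy[1]); print('fix',o,np.linalg.norm(dx),np.linalg.norm(dy),np.degrees([np.arctan2(dx[1],dx[0]),fy]))
p=c(282,167,.022); Rz=R.from_euler('z',fy); print('pin in fix',Rz.inv().apply(p-o), p)
k=lambda x,y,z:c(x,y,z,520,205,235)
a,b,h=k(558,78,.008),k(732,47,.008),k(652,107,.008)
d=a-b; cy=np.arctan2(-d[0],d[1]); Rc=R.from_euler('z',cy)
print('cleat',a,b,h,np.linalg.norm(d),np.degrees(cy),Rc.inv().apply((a+b)/2-h))
org=h-Rc.apply([4e-3,0,.008]);web=org+Rc.apply([-.026,0,.055]);print(org,web)
st=r.get_state();M=R.from_quat(st['eef_rot']).as_matrix();print(M)
print(totool(web))
E
```

```text
[ 0.55357146 -0.0172869   0.012     ] [ 0.61780106 -0.24984513  0.012     ] [ 0.49076344 -0.28518296  0.012     ] [ 0.42543826 -0.05153352  0.012     ]
fix [ 0.52189356 -0.15096213  0.012     ] 0.13224422901438643 0.24193698598161026 [15.25353302 15.53011805]
pin in fix [ 0.0006564  -0.01972333  0.01      ] [ 0.52780681 -0.16978961  0.022     ]
cleat [0.54957945 0.27837979 0.008     ] [0.56614387 0.17795382 0.008     ] [0.53197781 0.22408931 0.008     ] 0.10178288272197475 9.366124942484845 [ 0.02620236 -0.00018927  0.        ]
[5.28031135e-01 2.23438344e-01 6.93889390e-18] [0.50237775 0.21920704 0.055     ]
[[-9.14845072e-01  4.03804721e-01 -4.91447220e-04]
 [ 4.03804990e-01  9.14843855e-01 -1.50052819e-03]
 [-1.56322898e-04 -1.57119966e-03 -9.99998753e-01]]
[-37.09276472 -22.07716417  18.34277976]
```

Call:
carry_out:
  rows:
    - [[-37.1,-22.1,8],[0,0,56.8],0.3]
    - [[-37.1,-22.1,8],[0,0,56.8],0.3]
    - [[-37.1,-22.1,8],[0,0,56.8],0.3]
    - [[-37.1,-22.1,8],[0,0,56.8],0.3]
    - [[-37.1,-22.1,8],[0,0,56.8],0.3]
    - [[-37.1,-22.1,8],[0,0,56.8],0.3]
    - [[-37.1,-22.1,8],[0,0,56.8],0.3]
    - [[-37.1,-22.1,8],[0,0,56.8],0.3]
    - [[-37.1,-22.1,8],[0,0,56.8],0.3]
    - [[-37.1,-22.1,8],[0,0,56.8],0.3]
    - [[-37.1,-22.1,8],[0,0,56.8],0.3]
    - [[-37.1,-22.1,8],[0,0,56.8],0.3]
  newtons: 40

```text
clock: 1.3
tool_pos: [0.5017, 0.2213, 0.1587]
eef_rot: [0.646, 0.763, 0.0, -0.001]
contact_force: [0.1, 0.1, 0.1]
opening: 0.702
finger_force: 0.0
```

Run:
```python
from h import *
s=snap('wrist','w1'); st=r.get_state(); print(st['clock'],st['tool_pos'],R.from_quat(st['eef_rot']).as_matrix(),totool([.5024,.2192,.024]),st['qd'],st['contact_force'])
```

```text
1.35 [0.5015764  0.22167646 0.15876692] [[-1.65866618e-01  9.86147991e-01 -6.36822150e-04]
 [ 9.86147337e-01  1.65867291e-01  1.21312495e-03]
 [ 1.30194870e-03 -4.26783534e-04 -9.99999061e-01]] [-0.27542244  0.04589457 13.47632685] [-0.00826275 -0.00414944  0.00209443 -0.00014692  0.00260698 -0.00035351
  0.00125857] [-0.55317411 -0.1210456  -0.02565196]
```

View pics/w1.png

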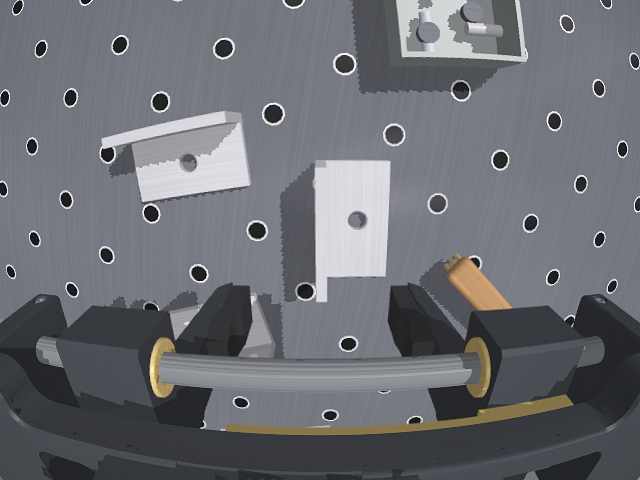

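The wrist view shows the cleat with its hole at (357,220), its free edge from (390,161) to (386,276), and its web top at x≈316–327, with the near end at y=301.

Run:
```python
from h import *
h=px2w('w1',357.5,220,.008);a=px2w('w1',390,161,.008);b=px2w('w1',386,276,.008)
wn=px2w('w1',321.5,301,.055)
print(h,a,b,wn,np.linalg.norm(a-b))
d=a-b;cy=np.arctan2(-d[0],d[1]);print(np.degrees(cy))
Rc=R.from_euler('z',cy)
print(Rc.inv().apply((a+b)/2-h),Rc.inv().apply(wn-h))
web=h+Rc.apply([-.03,0,0]);web2=wn+Rc.apply([0,.05,0]);print(web,web2)
st=r.get_state();M=R.from_quat(st['eef_rot']).as_matrix();print('tool y yaw',np.degrees(np.arctan2(M[1,1],M[0,1])))
for w in(web,web2):w[2]=.024;print(totool(w))
```

```text
[0.53327735 0.22506334 0.008     ] [0.55010581 0.27791272 0.008     ] [0.56812281 0.17960097 0.008     ] [0.51206747 0.17049125 0.055     ] 0.09994905262129976
10.385009439119857
[ 0.02607952 -0.00102442  0.        ] [-0.03069969 -0.0498548   0.047     ]
[0.50376879 0.21965549 0.008     ] [0.50305438 0.21967218 0.055     ]
tool y yaw 9.547621756793042
[-0.253208    0.18843213 13.47629494]
[-0.23971245  0.1182581  13.47634246]
```

Call:
carry_out:
  rows:
    - [[-0.25,0.15,5],[0,0,-0.6],0.3]
    - [[-0.25,0.15,9],[0,0,-0.6],0.3]
    - [[-0.25,0.15,12],[0,0,-0.6],0.3]
    - [[-0.25,0.15,13.4],[0,0,-0.6],0.3]
    - [[-0.25,0.15,13.4],[0,0,-0.6],0.3]
    - [[-0.25,0.15,13.4],[0,0,-0.6],0.3]
    - [[-0.25,0.15,13.4],[0,0,-0.6],1]
    - [[-0.25,0.15,13.4],[0,0,-0.6],1]
    - [[-0.25,0.15,13.4],[0,0,-0.6],1]
    - [[-0.25,0.15,13.4],[0,0,-0.6],1]
    - [[-0.25,0.15,13.4],[0,0,-0.6],1]
    - [[-0.25,0.15,13.4],[0,0,-0.6],1]
  newtons: 50

```text
clock: 2.55
tool_pos: [0.5045, 0.2175, 0.0248]
eef_rot: [0.643, 0.766, 0.0, -0.0]
contact_force: [0.5, 1.1, -0.5]
opening: 0.179
finger_force: 0.0
```

Call:
carry_out:
  rows:
    - [[0,0,0],[0,0,0],1]
    - [[0,0,0],[0,0,0],1]
    - [[0,0,0],[0,0,0],1]
    - [[0,0,-1],[0,0,0],1]
    - [[0,0,-3],[0,0,0],1]
    - [[0,0,-6],[0,0,0],1]
    - [[0,0,-8],[0,0,0],1]
    - [[0,0,-8],[0,0,0],1]
    - [[0,0,-8],[0,0,0],1]
    - [[0,0,-8],[0,0,0],1]
  newtons: 50

```text
clock: 3.55
tool_pos: [0.5035, 0.2171, 0.1035]
eef_rot: [0.643, 0.766, -0.001, -0.001]
contact_force: [-0.4, 0.4, -7.5]
opening: 0.086
finger_force: 50.0
```

Run:
```python
from h import *
s=snap('wrist','w2'); st=r.get_state(); M=R.from_quat(st['eef_rot']).as_matrix();print(st['clock'],st['tool_pos'],M,np.degrees(np.arctan2(M[1,1],M[0,1])),st['contact_force'],st['opening'],st['finger_force'])
```

```text
3.6 [0.50345714 0.21709644 0.10335614] [[-1.73377190e-01  9.84852228e-01 -2.53763800e-03]
 [ 9.84855228e-01  1.73374664e-01 -1.18533445e-03]
 [-7.27417135e-04 -2.70471601e-03 -9.99996078e-01]] 9.984124325264112 [-0.80728134 -0.28525844 -6.11758152] 0.09095701658409902 50.01253601163626
```

View pics/w2.png

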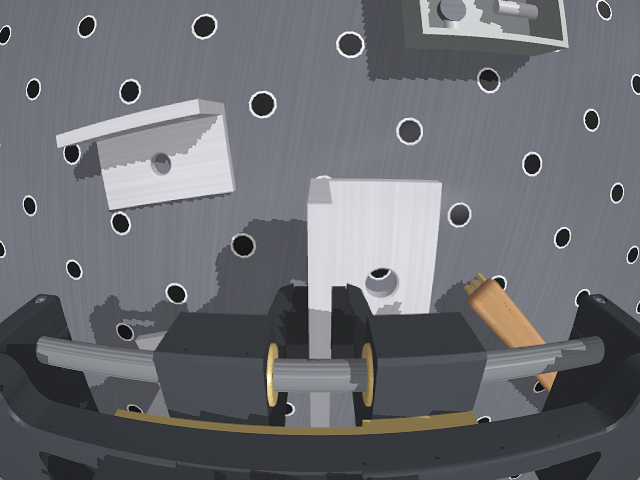

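The cleat is held level, with its hole at about (382,282). Next I'll work out the hole's offset in the hand and the move to the fixture.

Run:
```python
from h import *
h=px2w('w2',382,283,.0866);t=totool(h);print('hole in tool cm',t)
a=px2w('w2',441,182,.0866);b=px2w('w2',430,313,.0866);d=a-b;print('edge yaw',np.degrees(np.arctan2(-d[0],d[1])),totool(a))
fy=np.radians(15.4);o=np.array([.5219,-.1510,0]);Rf=R.from_euler('z',fy)
st=r.get_state();M=R.from_quat(st['eef_rot'])
# over fixture: hole at fixture x=-0.012, y=-0.012; underside z .06
th=np.radians(15.4-9.98)
for hx,hy in((-.02,-.010),(-.005,-.0197)):
    hole=o+Rf.apply([hx,hy,0])
    Mn=R.from_euler('z',th)*M
    off=Mn.apply([t[0]/100,t[1]/100,0])
    tcp=hole-off; tcp[2]=.10
    print(hx,hy,tcp,totool(tcp))
```

```text
hole in tool cm [0.24243264 3.06756708 1.66714727]
edge yaw 11.069969967995352 [5.20527674 5.58656514 1.656724  ]
-0.02 -0.01 [ 0.47634404 -0.17643752  0.1       ] [-38.28707477  -9.49221319   0.38913992]
-0.005 -0.0197 [ 0.49338137 -0.1818059   0.1       ] [-39.1111712   -7.90736257   0.3854528 ]
```

Call:
carry_out:
  rows:
    - [[-42.7,-14.1,-1],[0,0,-5.4],1]
    - [[-42.7,-14.1,-1],[0,0,-5.4],1]
    - [[-42.7,-14.1,-1],[0,0,-5.4],1]
    - [[-42.7,-14.1,-1],[0,0,-5.4],1]
    - [[-42.7,-14.1,-1],[0,0,-5.4],1]
    - [[-42.7,-14.1,-1],[0,0,-5.4],1]
    - [[-42.7,-14.1,-1],[0,0,-5.4],1]
    - [[-42.7,-14.1,-1],[0,0,-5.4],1]
    - [[-42.7,-14.1,-1],[0,0,-5.4],1]
    - [[-42.7,-14.1,-1],[0,0,-5.4],1]
    - [[-42.7,-14.1,-1],[0,0,-5.4],1]
    - [[-42.7,-14.1,-1],[0,0,-5.4],1]

```text
clock: 4.8
tool_pos: [0.4396, -0.226, 0.1141]
eef_rot: [0.606, 0.796, 0.0, -0.001]
contact_force: [0.2, 0.7, -6.1]
opening: 0.088
finger_force: 50.0
```

Call:
carry_out:
  rows:
    - [[0,0,0],[0,0,0],1]
    - [[0,0,0],[0,0,0],1]
    - [[0,0,0],[0,0,0],1]

```text
clock: 5.1
tool_pos: [0.4399, -0.2263, 0.1147]
eef_rot: [0.605, 0.796, 0.0, -0.0]
contact_force: [0.6, -0.4, -6.2]
opening: 0.088
finger_force: 50.0
```

Run:
```python
from h import *
s=snap('wrist','w3'); st=r.get_state(); M=R.from_quat(st['eef_rot']).as_matrix();print(st['clock'],st['tool_pos'],np.degrees(np.arctan2(M[1,1],M[0,1])),M[2],st['contact_force'])
```

```text
5.15 [ 0.43980734 -0.2266256   0.11466538] 15.470952560276894 [ 2.62201664e-04 -8.62211689e-05 -9.99999962e-01] [ 0.59025236  0.05094628 -5.38039647]
```

View pics/w3.png

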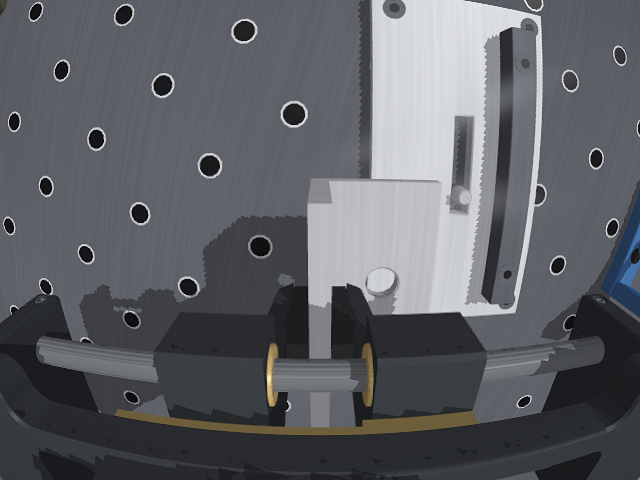

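The slot runs from (464.5,116) to (459,213.5), with the pin top at about (462,196). The foot of the bar's face runs from (500,34) to (484,292).

Run:
```python
from h import *
s1=px2w('w3',464.5,116,.012);s2=px2w('w3',459,213.5,.012);pin=px2w('w3',461.5,196.5,.022)
f1=px2w('w3',500,34,.012);f2=px2w('w3',484,292,.012);t1=px2w('w3',512,30,.032);t2=px2w('w3',494,290,.032)
y=lambda a,b:np.degrees(np.arctan2(-(a-b)[0],(a-b)[1]))
print('slot',s1,s2,np.linalg.norm(s1-s2),y(s1,s2),'face',y(f1,f2),np.linalg.norm(f1-f2),'top',y(t1,t2))
fy=np.radians(15.3);Rf=R.from_euler('z',fy);mid=(s1+s2)/2
F=lambda p:Rf.inv().apply(p-mid)*1e3
for p in(pin,f1,f2,t1,t2):print(F(p))
h=px2w('w3',382,282.5,.098);print('hole',F(h),totool(h),'pin tool',totool(pin),'corner',F(px2w('w3',441,182,.098)))
```

```text
slot [ 0.51370943 -0.11654974  0.012     ] [ 0.53284439 -0.18361766  0.012     ] 0.06974418571666453 15.923830563475411 face 16.32223698068232 0.19684585448562705 top 15.927924456413972
[ -2.99402253 -20.4102414   10.        ]
[ 2.74156792e+01  9.83511683e+01 -2.77555756e-14]
[ 30.92749876 -98.46335747   0.        ]
[26.5358332  97.04462441 20.        ]
[ 28.55535263 -87.22166185  20.        ]
hole [-70.00331683 -48.741301    86.        ] [0.29663881 3.07156621 1.66635088] pin tool [3.10774605 9.78157416 9.2665097 ] corner [-44.95151608   0.65232536  86.        ]
```

Call:
carry_out:
  rows:
    - [[1.4,3.1,0],[0,0,-0.3],1]
    - [[2.85,6.2,0],[0,0,-0.3],1]
    - [[2.85,6.2,1],[0,0,-0.3],1]
    - [[2.85,6.2,3],[0,0,-0.3],1]
    - [[2.85,6.2,4.5],[0,0,-0.3],1]
    - [[2.85,6.2,5.5],[0,0,-0.3],1]
    - [[2.85,6.2,6.2],[0,0,-0.3],1]
    - [[2.85,6.2,6.4],[0,0,-0.3],1]
    - [[2.85,6.2,6.4],[0,0,-0.3],1]
    - [[2.85,6.2,6.4],[0,0,-0.3],1]
    - [[2.85,6.2,6.4],[0,0,-0.3],1]

```text
clock: 6.25
tool_pos: [0.4922, -0.1837, 0.0512]
eef_rot: [0.604, 0.797, 0.0, 0.001]
contact_force: [0.5, 0.5, -7.2]
opening: 0.082
finger_force: 50.0
```

Run:
```python
from h import *
s=snap('wrist','w4');t=snap('top','t4'); st=r.get_state(); M=R.from_quat(st['eef_rot']).as_matrix();print(st['clock'],st['tool_pos'],np.degrees(np.arctan2(M[1,1],M[0,1])),M[2],st['contact_force'])
i=s['image'][150:330,280:520,::-1];c=cv2.resize(i,None,fx=3.3,fy=3.3,interpolation=cv2.INTER_CUBIC);cv2.imwrite('pics/c4.png',c)
```

```text
6.35 [ 0.49207848 -0.18362899  0.05111551] 15.67172719227361 [-3.75251053e-04  7.94104363e-04 -9.99999614e-01] [-0.75001071  0.94314725 -5.40638456]
```

View pics/c4.png

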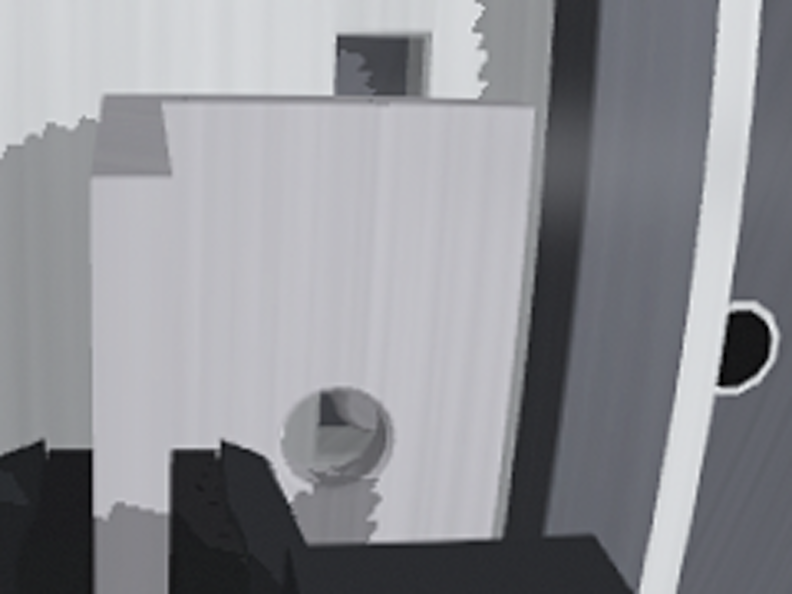

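The hole shows the slot below it, and the free edge is a few mm from the bar. I'll push gently to the bar.

Call:
carry_out:
  rows:
    - [[0,0.3,0.15],[0,0,0],1]
    - [[0,0.5,0.15],[0,0,0],1]
    - [[0,0.6,0.15],[0,0,0],1]
    - [[0,0.7,0.15],[0,0,0],1]
    - [[0,0.7,0.15],[0,0,0],1]

```text
clock: 6.85
tool_pos: [0.4988, -0.1815, 0.0492]
eef_rot: [0.604, 0.797, 0.0, 0.0]
contact_force: [-0.1, 0.0, -6.4]
opening: 0.088
finger_force: 50.0
```

Call:
carry_out:
  rows:
    - [[0,0.05,0],[0,0,0],1]
    - [[0,0.1,0],[0,0,0],1]
    - [[0,0.15,0],[0,0,0],1]
    - [[0,0.2,0],[0,0,0],1]

```text
clock: 7.25
tool_pos: [0.5005, -0.181, 0.0492]
eef_rot: [0.604, 0.797, 0.0, -0.0]
contact_force: [-1.3, -0.0, -7.3]
opening: 0.086
finger_force: 50.0
```

Call:
carry_out:
  rows:
    - [[0,0.05,0],[0,0,0],1]
    - [[0,0.1,0],[0,0,0],1]
    - [[0,0.1,0],[0,0,0],1]

```text
clock: 7.55
tool_pos: [0.5014, -0.1807, 0.0492]
eef_rot: [0.604, 0.797, -0.0, -0.0]
contact_force: [-0.8, -0.9, -5.7]
opening: 0.084
finger_force: 50.0
```

Call:
carry_out:
  rows:
    - [[0,0.05,0],[0,0,0],1]
    - [[0,0.1,0],[0,0,0],1]
    - [[0,0.1,0],[0,0,0],1]

```text
clock: 7.85
tool_pos: [0.5014, -0.1808, 0.0491]
eef_rot: [0.604, 0.797, -0.001, -0.001]
contact_force: [-2.5, -0.7, -4.3]
opening: 0.084
finger_force: 50.0
```

Call:
carry_out:
  rows:
    - [[0,0.05,0],[0,0,0],1]
    - [[0,0.1,0],[0,0,0],1]
    - [[0,0.15,0],[0,0,0],1]
    - [[0,0.15,0],[0,0,0],1]

```text
clock: 8.25
tool_pos: [0.5014, -0.1808, 0.049]
eef_rot: [0.604, 0.797, -0.002, -0.002]
contact_force: [-5.2, -0.3, -1.4]
opening: 0.088
finger_force: 50.0
```

Run:
```python
from h import *
st=r.get_state();M=R.from_quat(st['eef_rot']).as_matrix();print(st['tool_pos'],np.degrees(np.arctan2(M[1,1],M[0,1])),M[2],M.T@st['contact_force'],M.T@st['moment'])
```

```text
[ 0.50138808 -0.18075679  0.04904655] 15.626151231292523 [ 7.27929081e-04 -4.61029539e-03 -9.99989108e-01] [ 1.11069309 -5.03386719  1.39823652] [ 1.33656112 -0.09331604  0.03413154]
```

Call:
carry_out:
  rows:
    - [[0,-0.08,0.1],[0,0,0],1]
    - [[0,-0.08,0.2],[0,0,0],1]
    - [[0,-0.08,0.3],[0,0,0],1]
    - [[0,-0.08,0.4],[0,0,0],1]
    - [[0,-0.08,0.5],[0,0,0],1]
    - [[0,-0.08,0.5],[0,0,0],1]

```text
clock: 8.85
tool_pos: [0.5014, -0.1806, 0.0438]
eef_rot: [0.604, 0.797, -0.001, -0.001]
contact_force: [-6.0, -1.4, -4.8]
opening: 0.088
finger_force: 50.0
```

Run:
```python
from h import *
st=r.get_state();M=R.from_quat(st['eef_rot']).as_matrix();print(st['tool_pos'],np.degrees(np.arctan2(M[1,1],M[0,1])),M[2],M.T@st['contact_force'],M.T@st['moment'])
```

```text
[ 0.50139447 -0.18060566  0.04383734] 15.647215812349316 [ 8.19152330e-04 -3.19467108e-03 -9.99994562e-01] [ 0.32612304 -6.17093208  4.83213074] [1.28564153 0.04456607 0.00707315]
```

Call:
carry_out:
  rows:
    - [[0,-0.05,0.1],[0,0,0],1]
    - [[0,-0.05,0.2],[0,0,0],1]
    - [[0,-0.05,0.3],[0,0,0],1]
    - [[0,-0.05,0.4],[0,0,0],1]
    - [[0,-0.05,0.5],[0,0,0],1]
    - [[0,-0.05,0.5],[0,0,0],1]

```text
clock: 9.45
tool_pos: [0.5014, -0.1806, 0.0389]
eef_rot: [0.604, 0.797, -0.001, -0.001]
contact_force: [-5.6, -1.0, -4.6]
opening: 0.09
finger_force: 50.0
```

Run:
```python
from h import *
st=r.get_state();M=R.from_quat(st['eef_rot']).as_matrix();print(st['tool_pos'],np.degrees(np.arctan2(M[1,1],M[0,1])),M[2],M.T@st['contact_force'],M.T@st['moment'])
```

```text
[ 0.50138001 -0.18059744  0.03889255] 15.655192521968225 [ 7.04437806e-04 -2.29911551e-03 -9.99997109e-01] [ 0.56554848 -5.68762568  4.65929484] [1.19800391 0.01089717 0.01103116]
```

Call:
carry_out:
  rows:
    - [[0,0,0.1],[0,0,0],1]
    - [[0,0,0.2],[0,0,0],1]
    - [[0,0,0.3],[0,0,0],1]
    - [[0,0,0.4],[0,0,0],1]
    - [[0,0,0.4],[0,0,0],1]

```text
clock: 9.95
tool_pos: [0.5012, -0.1806, 0.0366]
eef_rot: [0.604, 0.797, -0.001, -0.001]
contact_force: [-8.1, -0.4, 13.6]
opening: 0.084
finger_force: 50.0
```

Run:
```python
from h import *
s=snap('wrist','w5');snap('top','t5')
cv2.imwrite('pics/c5.png',cv2.resize(s['image'][150:330,280:520,::-1],None,fx=3.3,fy=3.3,interpolation=cv2.INTER_CUBIC))
st=r.get_state();M=R.from_quat(st['eef_rot']).as_matrix();print(st['tool_pos'],np.degrees(np.arctan2(M[1,1],M[0,1])),M[2],M.T@st['contact_force'],M.T@st['moment'])
```

```text
[ 0.50122409 -0.18060832  0.03661557] 15.660256402124729 [ 1.09840769e-05 -2.07109122e-03 -9.99997855e-01] [  1.2091091   -8.34817963 -13.00894645] [1.67566866 0.4686905  0.04064051]
```

View pics/c5.png

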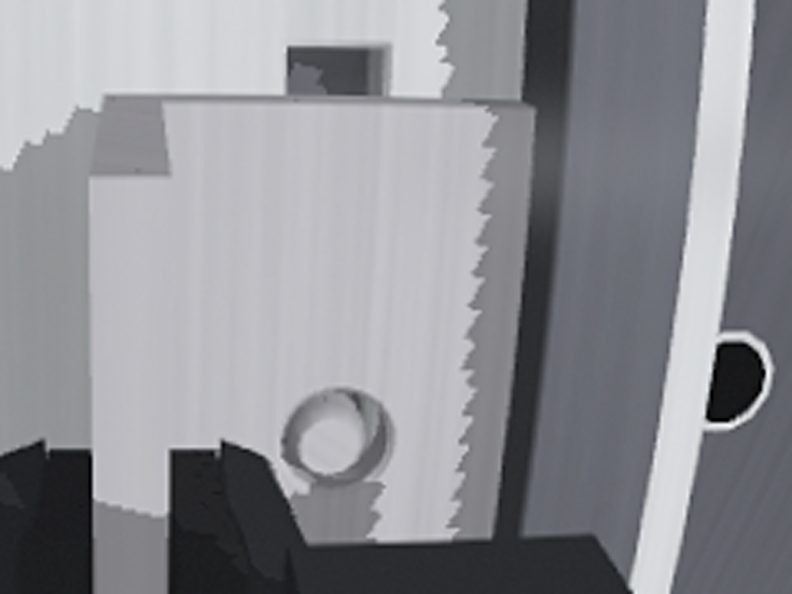

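The pin shows in the hole, the base is on the plate and the edge is against the bar. I'll release and retreat.

Call:
carry_out:
  rows:
    - [[0,0,-0.1],[0,0,0],1]
    - [[0,0,-0.1],[0,0,0],0.6]
    - [[0,0,-0.1],[0,0,0],0.6]
    - [[0,0,-0.1],[0,0,0],0.6]
    - [[0,0,-0.1],[0,0,0],0.6]
    - [[0,0,-0.1],[0,0,0],0.6]

```text
clock: 10.65
tool_pos: [0.5033, -0.1804, 0.0363]
eef_rot: [0.604, 0.797, 0.0, 0.001]
contact_force: [-0.0, 0.1, 0.2]
opening: 0.399
finger_force: 0.0
```

Call:
carry_out:
  rows:
    - [[0,0,-1],[0,0,0],0.6]
    - [[0,0,-3],[0,0,0],0.6]
    - [[0,0,-6],[0,0,0],0.6]
    - [[-4,-5,-10],[0,0,0],0.6]
    - [[-6,-8,-12],[0,0,0],0.6]
    - [[-6,-8,-12],[0,0,0],0.6]
    - [[-6,-8,-12],[0,0,0],0.6]
    - [[-6,-8,-12],[0,0,0],0.6]

```text
clock: 11.45
tool_pos: [0.4425, -0.2592, 0.1565]
eef_rot: [0.604, 0.797, 0.001, 0.0]
contact_force: [0.3, 0.5, 0.2]
opening: 0.398
finger_force: 0.0
```

Run:
```python
from h import *
s=snap('wrist','w6');st=r.get_state();print(st['clock'],st['tool_pos'],st['contact_force'])
```

```text
11.5 [ 0.44276273 -0.25838554  0.15603298] [ 0.7658405   0.72590125 -0.28037441]
```

View pics/w6.png

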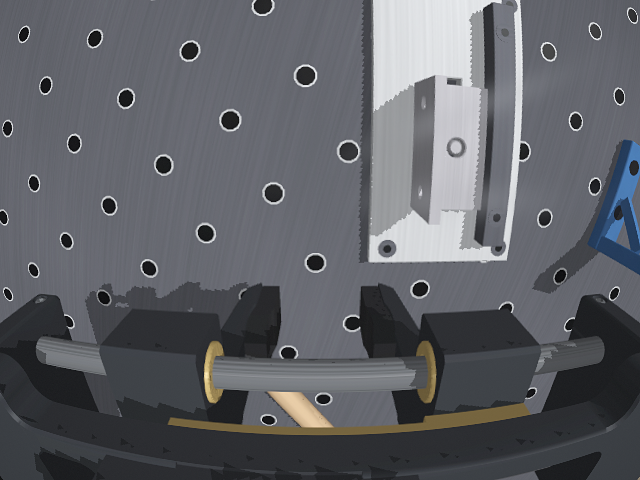

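The cleat is seated, with the pin visible in its hole at (456,147). One last crop to check the gap at the bar.

Run:
```python
from h import *
i=cv2.imread('pics/w6.png')[70:230,400:530]
cv2.imwrite('pics/c6.png',cv2.resize(i,None,fx=3.7,fy=3.7,interpolation=cv2.INTER_CUBIC))
```

```text
(no output)
```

View pics/c6.png

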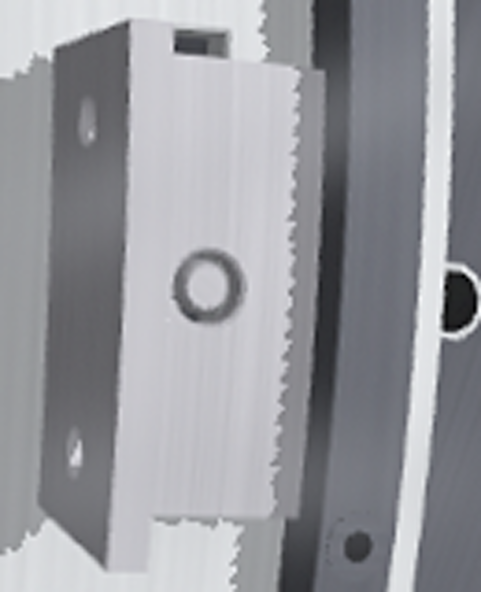

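The free edge sits flush and parallel to the bar along its whole length, so I'm handing the job in.

```bash
python3 -c "
from plant import r
print(r.finish_job())"
```

```text
the job is handed in; nothing more can be done
None
```

I loaded the farthest cleat into the fixture and handed the job in at about 11.5 s on the robot's clock: the last pictures show the pin in its hole, base down and free edge flush and square to the stop bar, the arm clear of everything and never near the bystanders, though no verdict came back.

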